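# Clamp the blank cap onto the vacuum port

## Task

Close the quick clamp that seals the brass cap on the vacuum port: with the outside of a finger, swing the blue clamp strap round over the cap until it is fully home against its stop, and then push the red cam lever all the way down. Leave the cap seated on the port and do not disturb the other things on the bench.

Things in the scene. Friction and masses are not known exactly. Their poses are not given: they have to be found in the camera images.
- fixture: Fixed grey clamp fixture, base plate 100 (x) x 235 (y) x 12 mm. Origin: on the bench under the port's axis; z up. In its frame (mm): strap pivot axis x 0, y -90; catch y 95 to 117, x -33 to 17: a slot at z 82 to 100, open to +x, that takes the strap's end, with a roof up to z 108; port's side pipe, 38 wide, to x -75, below z 50.
- port_top (a point): Centre of the vacuum port's rim (55 mm in diameter), 60 mm above the bench, on the fixture's axis; the cap sits on it.
- strap (a joint): Blue metal clamp strap, a bar turning level about its pivot; it carries the cam lever. rad: 0 = home, along the fixture's +y across the cap, its end in the catch's slot, at a hard stop; grows as it opens, clockwise seen from above (1.57 = along the fixture's +x). Light friction, 1 to 2 N at the yellow mark; stays where left.
- strap_mark (a point): Centre of the top face of the yellow band on the strap, 140 mm from the pivot, 96 mm above the bench; a good place to push on the side face, beyond the cap. Strap: 22 mm wide (32 mm round the cam, 50 to 130 mm from the pivot), 12 thick (84 to 96 mm above the bench), reaching 207 mm from the pivot.
- strap_pivot (a point): Point on the strap's vertical pivot axis, 96 mm above the bench.
- lever (a joint): Steel cam lever with red paddle, carried by the strap on a level pin across it, 90 mm from the pivot. rad: 0 = fully down (level, along the strap, pointing back to the pivot, hard stop; its cam then squeezes the cap by about 0.5 mm); grows as it is raised, 1.1 = steeply up. Reaches 90 mm from the pin. Needs about 3 to 5 N at the paddle; stays where left.
- lever_paddle (a point): Centre of the upper face of the red paddle (26 mm wide, 34 long, 10 thick), 73 mm along the lever from its pin and 5 mm above the lever's mid plane; 111 mm above the bench when the lever is down.
- lever_pin (a point): Centre of the lever's hinge pin, 106 mm above the bench, 90 mm from the strap's pivot axis; above the cap when the strap is home.
- cap: Loose brass blank cap, 55 mm in diameter, 12 mm thick, with a 24 mm boss on top (top at 78 mm above the bench), seated on the port's rim by a 5 mm spigot below. Origin: centre of the disc's underside, 60 mm above the bench. Must stay seated. The raised cam passes 2 mm or more above it.
- nipple: Bystander: steel double-flange nipple standing upright, 40 mm in diameter, 50 mm tall. Origin: centre of underside.
- ringclamp: Bystander: aluminium ring clamp with brass wing nut, lying flat, 60 mm in diameter, 16 mm high, the wing nut reaching 54 mm along its +x. Origin: centre of underside.
- bottle: Bystander: amber bottle, 44 mm in diameter, 85 mm tall. Origin: centre of underside.
- screwdriver: Bystander: screwdriver lying on the bench.
- wrench: Bystander: wrench lying on the bench.
- jar: Bystander: clear jar with blue lid, 60 mm in diameter, 70 mm tall. Origin: centre of underside.
- valveknob: Bystander: black valve part standing upright, 44 mm in diameter, 46 mm tall. Origin: centre of underside.
Not all that is in view belongs to the job. There is more than one size of the cap; the one meant has the size given above.

How it is judged:
On the way, in this order (a step that is already met when the one before it is completed fails the run):
1. the strap is swung home over the cap while the lever is still up (value of joint strap below 0.06 rad and value of joint lever above 0.5 rad), for 0.1 s.
2. the lever is pushed fully down (value of joint strap below 0.06 rad and value of joint lever below 0.08 rad), for 0.2 s.
At the end, for the whole second after the job is handed in: The strap is within 0.06 rad of home, the lever within 0.08 rad of fully down, and the cap sits flat at rest on the port (within 6 mm of its axis, within 2.5 mm of its seated height, tilt under 0.06 rad) (all of step 2 and horizontal distance between cap and fixture below 0.006 m and z of cap in the frame of fixture between 0.0575 and 0.0625 m and angle between cap's own z axis and vertical below 0.06 rad and linear speed of cap below 0.02 m/s); the robot touches nothing.
It fails at once if the lever is pushed down before the strap is home (value of joint lever below 0.4 rad and value of joint strap above 0.15 rad).
It fails at once if the cap is lifted or knocked off the port (distance of cap from where it was at the start of the episode above 0.008 m or angle between cap's own z axis and vertical above 0.2 rad).
It fails at once if a bystander is lifted, carried or shoved more than 25 mm, or knocked over (distance of any of nipple, ringclamp, bottle, screwdriver, wrench, jar, valveknob from where it was at the start of the episode above 0.025 m or angle between any of nipple, bottle, jar, valveknob's own z axis and vertical above 0.5 rad).
It also fails if it takes over 51 s, if anything falls off the work surface, if the arm or the gripper's body presses on something with over 40 N, if the wrist force passes 120 N, or if a joint passes its speed limit or range.

## Robot

A 7-joint arm with a two-finger parallel gripper is mounted at the origin on the work surface. World frame = base frame: x ahead of the robot, y to its left, z up, the work surface at z = 0. Lengths are in m, angles in rad, forces in N, time in s.
With the tool pointing down it reaches from about 0.4 to 0.875 m from the base axis. Payload 6.5 kg.
Tool frame: the origin (TCP) lies at the very end of the fingers, on their centre line; the grasp point (between the pads) lies 19 mm behind it (robot.grip_depth is the distance from the TCP to the grasp point, in m); z points along the fingers, y is the line along which they close (so a half turn about z gives the same grasp; the last joint's range is limited). The gripper opens to 88 mm and grips with 3 to 60 N. Pads are 18 mm wide; open, the fingers measure 123 mm over their backs; the gripper's body (75 mm by 187 mm) begins 45 mm behind the grasp point.
Start: joints at [1.107, 0.536, -0.004, 1.538, 0.003, 1.067, -0.071], TCP at [0.252, -0.599, 0.239] pointing down, gripper open.
Joint ranges: [-2.7, 2.7], [-0.37, 2.16], [-1.27, 1.26], [0.24, 2.4], [-1.31, 4.45], [0.19, 1.91], [-2.76, 2.76]. Speed limits (rad/s): [2.39, 2.39, 3.14, 3.14, 3.14, 3.14, 3.14].

## Interface

Orientations are given as a 3x3 rotation matrix whose columns are the frame's x, y, z axes.
In Python, from cell import robot gives the robot as it stands. The module is installed in compiled form; this text tells all that it offers.
- The arm moves only by the tool drive_tool, never from a script. Its argument "moves" is a list that holds one entry, the list of rows, each a list of 7 numbers: the opening, from -1 (shut) to 1 (fully open), so that 0 is half open, then the shift along the world's x, y, z in mm, then the turn, a rotation vector about the world's x, y, z in rad. A call has 1 to 10 rows; each row is the pose to reach, as a shift and turn from the pose commanded when the call began; what a row does not reach only later rows make up. A row lasts 1/8 s, in which the tool goes at most 62.5 mm and 10.7 degrees, less where a joint would pass 70% of its speed; a pose out of reach is approached as far as the arm can. A call with a gripper value outside its range is refused whole. The fingers move at their own pace and stop on an object; "squeeze" is the grip in N (left out, the last holds). Time passes only in rows, so rows that repeat a pose let the fingers close. It gives the time, the measured TCP pose, the force, the opening and the grip force at its end, in the units of the state.
- robot.state(): the state, without advancing time (a new reading comes with each control period).
- robot.capture(name): name is "side" or "top"; returns a dict with "frame" (384x512x3 uint8, red, green, blue), "range_z" (384x512 float32, m along the optical axis (not along the pixel's ray), 0 where there is no reading), "mtx" (3x3 intrinsics, pixels), "R" (3x3) and "t" (3): a world point X has camera coordinates R X + t. Camera axes: x right, y down, z forward; pixel columns grow to the right and rows downward; lengths in m; the calibration is good to about 2 mm. A picture is of the moment at which its call begins.
- robot.finish_job(): hands the job in; it is judged then, once.
Trained networks look in the newest picture that a camera, given by its name, has taken for a name from the list of things; names that differ only in an ending like _2 or _b are one class to them, and where a whole thing is asked for, a point or a joint stands for the part that bears it (a point fixed in the world has none). Each returns a list of dicts, best first, with "p" (0 to 1); they miss things now and then, are a little off and sometimes report something else, mostly with a low value. They report only what shows in the picture. A call takes as long as a camera call. They do not tell look-alikes from the thing itself.
- robot.search_frame(camera, thing): "rect" ([left, top, width, height] in pixels, round what is visible of it).
- robot.masks_of(camera, thing): "mask" (384x512 bool, what is visible of it) and "rect" ([left, top, width, height] in pixels, round what is visible of it).
- robot.mark_of(camera, thing): "location" ([column, row] in pixels: a listed point, or the origin of a listed thing).
The state is a dict: "time_s": time; "joint_positions": joint angles; "joint_vel": joint speeds; "joint_torque": joint torques, N m; "ee_pos": TCP position; "eef_rot": TCP orientation; "force": force on the tool from outside, world axes, zero at the start; "wrist_torque": the same for the moment, N m; "finger_gap": finger opening in m; "gripper_force": force on a finger pad.
Only numpy, scipy, OpenCV 4.12 (cv2) and the standard library are available. Lean on these libraries where they do the work, as an engineer would, in place of code of your own. Each camera call takes 0.05 s, during which the arm holds its last target. There are 200 camera calls.

## Working session

There is one attempt and no reset: what is moved stays moved. The work goes in short steps, Python scripts to look and compute and a tool call to move; the robot and the scene stay as the last step left them, time stands still between calls to the robot, and variables do not carry over. Pictures are saved under pics/ and viewed, at most 10 in all, crops included, and the job is handed in when it is done.

Besides the shell and the picture viewer there is one more tool, called by a JSON object that holds its "method" and its "body", one argument or row to a line. drive_tool: Moves the arm, as the interface text tells. Its arguments: {"type":"object","properties":{"moves":{"type":"array","items":{"type":"array","items":{"type":"array","items":{"type":"number"}}}},"squeeze":{"type":"number"}},"required":["moves"]}

```bash
mkdir -p pics; cat > h.py <<'E'
from cell import robot
import numpy as np, cv2
def px2w(c,u,v,z=None):
    K,R,t=c["mtx"],c["R"],c["t"]
    d=np.linalg.inv(K)@np.array([u,v,1.0])
    if z is None: s=c["range_z"][int(round(v)),int(round(u))]
    else:
        o=-R.T@t; dw=R.T@d; s=(z-o[2])/dw[2]
    return R.T@(d*s-t)
E
python3 - <<'E'
from h import *
Z=dict(port_top=.06,strap_mark=.096,strap_pivot=.096,lever_paddle=None,lever_pin=.106,cap=.06,fixture=0,nipple=0,ringclamp=0,bottle=0,jar=0,valveknob=0)
ims=[]
for n in("top","side"):
    c=robot.capture(n); f=cv2.cvtColor(c["frame"],cv2.COLOR_RGB2BGR); cv2.imwrite(f"pics/{n}0.png",f)
    for k,z in Z.items():
        for r in robot.mark_of(n,k)[:3]:
            u,v=r["location"]
            try: w=px2w(c,u,v,z); wr=px2w(c,u,v)
            except Exception as e: w=wr=np.zeros(3)
            print(n,k,round(r["p"],2),np.round([u,v]),w.round(3),wr.round(3))
print(robot.state()["eef_rot"].__repr__(),robot.state()["time_s"])
E
```

```text
top port_top 0.6 [265. 199.] [0.508 0.002 0.06 ] [0.505 0.002 0.077]
top strap_mark 0.85 [257. 166.] [0.61  0.03  0.096] [0.609 0.03  0.1  ]
top strap_pivot 0.57 [293. 188.] [ 0.536 -0.086  0.096] [ 0.536 -0.086  0.093]
top lever_paddle 0.5 [282. 174.] [ 0.564 -0.048  0.172] [ 0.564 -0.048  0.172]
top lever_pin 0.66 [271. 177.] [ 0.569 -0.015  0.106] [ 0.566 -0.015  0.12 ]
top lever_pin 0.43 [162. 166.] [0.607 0.33  0.106] [0.615 0.337 0.072]
top lever_pin 0.37 [282. 174.] [ 0.581 -0.051  0.106] [ 0.565 -0.048  0.173]
top cap 0.95 [257. 247.] [0.354 0.03  0.06 ] [0.357 0.03  0.033]
top cap 0.67 [272. 174.] [ 0.592 -0.021  0.06 ] [ 0.576 -0.02   0.127]
top cap 0.56 [269. 195.] [ 0.52  -0.009  0.06 ] [ 0.517 -0.009  0.076]
top fixture 0.6 [266. 203.] [ 0.505 -0.002  0.   ] [ 0.492 -0.001  0.072]
top fixture 0.27 [258. 164.] [0.638 0.028 0.   ] [0.614 0.027 0.095]
top nipple 0.68 [236. 180.] [0.584 0.1   0.   ] [0.573 0.098 0.047]
top ringclamp 0.52 [319. 197.] [ 0.526 -0.176  0.   ] [ 0.526 -0.176 -0.002]
top bottle 0.53 [216. 220.] [0.45  0.166 0.   ] [0.44  0.16  0.065]
top bottle 0.
[... 942 characters left out ...]
]
side fixture 0.16 [248. 155.] [ 0.623 -0.296  0.   ] [ 0.557 -0.042  0.174]
side nipple 0.62 [222. 236.] [0.592 0.109 0.   ] [0.589 0.116 0.008]
side ringclamp 0.74 [273. 181.] [ 0.509 -0.173  0.   ] [ 0.505 -0.149  0.018]
side bottle 0.66 [268. 258.] [ 0.45  0.16 -0.  ] [0.444 0.191 0.034]
side jar 0.83 [176. 302.] [0.63  0.349 0.   ] [0.615 0.376 0.038]
side valveknob 0.44 [238. 151.] [ 0.664 -0.311  0.   ] [ 0.659 -0.295  0.011]
side valveknob 0.16 [249. 155.] [ 0.62  -0.294  0.   ] [ 0.554 -0.04   0.174]
array([[ 9.21891724e-01,  3.87447607e-01, -3.26761401e-05],
       [ 3.87447608e-01, -9.21891724e-01,  2.02790519e-05],
       [-2.22667930e-05, -3.13553824e-05, -9.99999999e-01]]) 1.3
```

```bash
python3 - <<'E'
import cv2
a=cv2.imread("pics/top0.png");cv2.imwrite("pics/t1.png",cv2.resize(a[130:260,195:345],None,fx=4.5,fy=4.5,interpolation=2))
a=cv2.imread("pics/side0.png");cv2.imwrite("pics/s1.png",cv2.resize(a[130:280,180:360],None,fx=4,fy=4,interpolation=2))
E
```

```text
(no output)
```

View pics/t1.png

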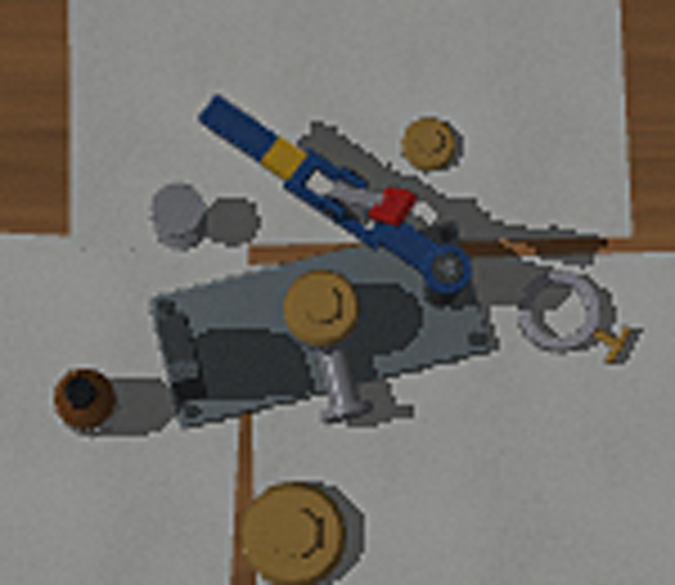

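View pics/s1.png

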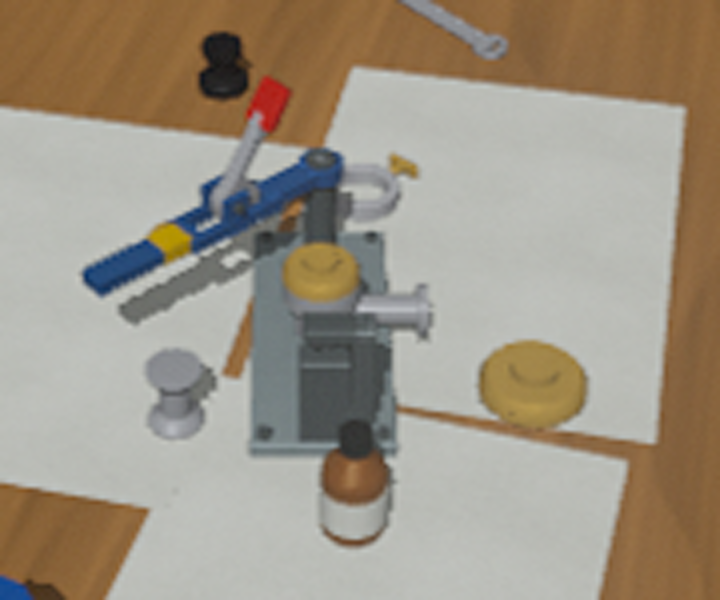

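View pics/top0.png

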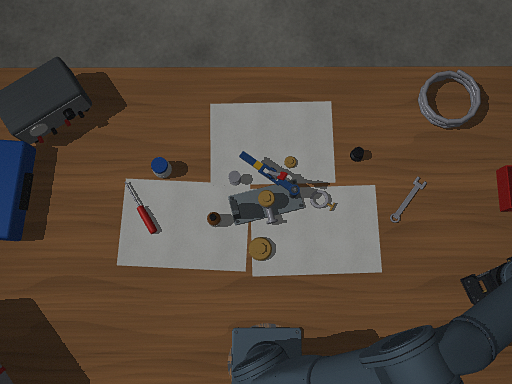

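Candidates for the cap: the seated one at (266,198), a big one on the bench at (257,247) and a small one at (290,162). The seated cap on the port is the right one, and the crop shows it. The strap runs from its pivot at (294,190) to the yellow mark at (257,166), about 0.87 rad open, with the lever up. I'll go outside the strap, high up with the gripper shut, and check from there.

{"method": "drive_tool", "body": {
  "moves": [
    [[-1,403,606,20,0,0,0.576],[-1,403,606,20,0,0,0.576],[-1,403,606,20,0,0,0.576],[-1,403,606,20,0,0,0.576],[-1,403,606,20,0,0,0.576],[-1,403,606,20,0,0,0.576],[-1,403,606,20,0,0,0.576],[-1,403,606,20,0,0,0.576],[-1,403,606,20,0,0,0.576],[-1,403,606,20,0,0,0.576]]
  ],
  "squeeze": 10
}}

```text
time_s: 2.55
ee_pos: [0.5988, -0.0775, 0.2562]
eef_rot: [[0.563, 0.827, 0.001], [0.827, -0.563, -0.0], [-0.0, 0.001, -1.0]]
force: [0.3, 0.1, 0.3]
finger_gap: 0.0006
gripper_force: 0.0
```

{"method": "drive_tool", "body": {
  "moves": [
    [[-1,28,43,0,0,0,0],[-1,57,86,0,0,0,0],[-1,57,86,0,0,0,0]]
  ]
}}

```text
time_s: 2.92
ee_pos: [0.6558, 0.0127, 0.2556]
eef_rot: [[0.556, 0.831, 0.0], [0.831, -0.556, 0.003], [0.003, -0.001, -1.0]]
force: [-0.6, 0.5, -0.3]
finger_gap: 0.0006
gripper_force: 0.0
```

```bash
python3 - <<'E'
from h import *
s=robot.state();print(s["ee_pos"],s["joint_positions"].round(2) if hasattr(s["joint_positions"],"round") else s["joint_positions"])
T=np.array(s["ee_pos"])
for n in("top","side"):
    c=robot.capture(n); f=cv2.cvtColor(c["frame"],cv2.COLOR_RGB2BGR)
    q=c["mtx"]@(c["R"]@T+c["t"]);q=q[:2]/q[2];print(n,"tcp px",q)
    cv2.circle(f,tuple(int(x) for x in q),1,(0,255,0),-1)
    x0,y0=(195,130) if n=="top" else (180,120)
    cv2.imwrite(f"pics/{n}2.png",cv2.resize(f[y0:y0+130,x0:x0+170],None,fx=4.5,fy=4.5,interpolation=2))
    for k,z in dict(strap_mark=.096,strap_pivot=.096,lever_pin=.106,port_top=.06,lever_paddle=.171).items():
        for r in robot.mark_of(n,k)[:2]: print(n,k,round(r["p"],2),np.round(r["location"]),px2w(c,*r["location"],z).round(3))
    for k in("fixture","cap","strap"):
        for r in robot.masks_of(n,k)[:1]:
            v,u=np.nonzero(r["mask"]&(c["range_z"]>0))
            P=np.array([px2w(c,a,b) for a,b in zip(u,v)])
            zr=dict(fixture=(0.004,.02),cap=(.06,.085),strap=(.085,.104))[k]
            P=P[(P[:,2]>zr[0])&(P[:,2]<zr[1])][:,:2].astype(np.float32)
            print(n,k,round(r["p"],2),len(P),cv2.minAreaRect(P) if len(P) else "")
E
```

```text
[0.6558043  0.01273716 0.25561598] [ 0.14  0.55 -0.34  1.49  0.19  1.13 -0.82]
top tcp px [261.81059991 136.27061317]
top strap_mark 0.56 [256. 164.] [0.616 0.031 0.096]
top lever_pin 0.63 [266. 205.] [0.482 0.    0.106]
top port_top 0.77 [264. 196.] [0.518 0.008 0.06 ]
top port_top 0.34 [260. 165.] [0.621 0.021 0.06 ]
top lever_paddle 0.45 [267. 197.] [ 0.494 -0.003  0.171]
top fixture 0.93 757 ((0.4971543550491333, 0.049242936074733734), (0.09851881861686707, 0.13889868557453156), 15.079865455627441)
top cap 0.58 0 
top strap 0.75 153 ((0.6211999654769897, 0.03991156071424484), (0.10058529675006866, 0.027758194133639336), 50.817588806152344)
side tcp px [205.47753478 134.65128656]
side strap_mark 0.98 [224. 191.] [0.607 0.034 0.096]
side lever_pin 0.57 [233. 178.] [ 0.593 -0.017  0.106]
side port_top 0.56 [261. 200.] [0.507 0.004 0.06 ]
side lever_paddle 0.63 [247. 156.] [ 0.558 -0.041  0.171]
side fixture 0.71 892 ((0.5123836398124695, -0.03393168747425079), (0.11802613735198975, 0.3120686411857605), 15.063545227050781)
side cap 0.7 221 ((0.5121878981590271, 0.005264509469270706), (0.05067417398095131, 0.05098945274949074), 63.495941162109375)
side strap 0.82 529 ((0.5889464616775513, -0.0067448243498802185), (0.221383735537529, 0.035513922572135925), 55.214298248291016)
```

View pics/side2.png

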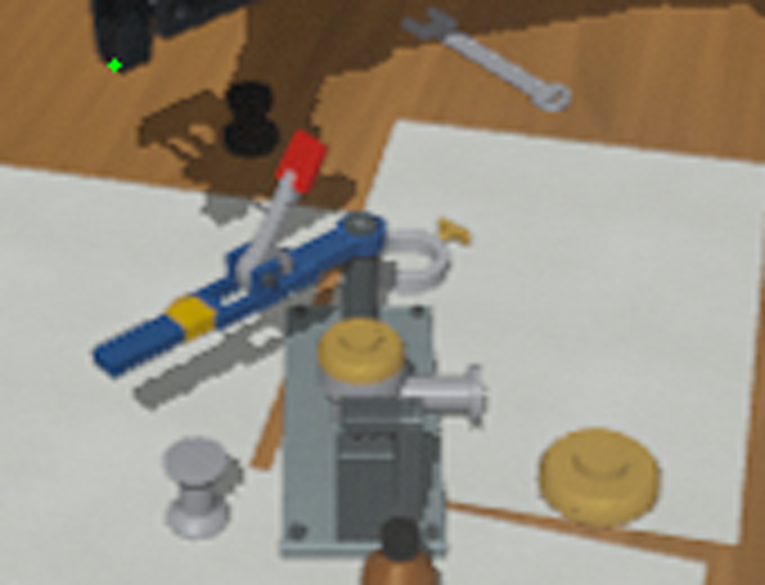

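The side view shows the finger (green dot at crop 115,65) outside and above the strap. The lever is up at crop (300,160) and the cap is seated at crop (362,350). The fixture yaw is about 15° and the strap points at about 55.5°, so it's clear to descend. I'll compute the arc while going down.

{"method": "drive_tool", "body": {
  "moves": [
    [[-1,0,0,-50,0,0,0],[-1,0,0,-100,0,0,0],[-1,0,0,-150,0,0,0],[-1,0,0,-177,0,0,0],[-1,0,0,-177,0,0,0]]
  ]
}}

```text
time_s: 4.45
ee_pos: [0.653, 0.007, 0.0767]
eef_rot: [[0.562, 0.827, -0.005], [0.827, -0.562, -0.0], [-0.003, -0.004, -1.0]]
force: [0.2, -0.5, 0.4]
finger_gap: 0.0006
gripper_force: 0.0
```

```bash
python3 - <<'E'
from h import *
s=robot.state();T=np.array(s["ee_pos"]);print(T,s["force"],s["time_s"])
piv=np.array([.531,-.085])
def at(deg,c):
    a=np.radians(deg);d=np.array([np.cos(a),np.sin(a)]);p=np.array([-d[1],d[0]])
    return piv+.151*d-c*p
for i,a in enumerate(np.r_[55.5,np.linspace(60,105,10)]): print(a,((at(a,.0285)-T[:2])*1000).round(0),np.radians(a-55.5).round(3))
print(((at(105.1,.0245)-T[:2])*1000).round(0))
E
```

```text
[0.65301228 0.00695972 0.07671193] [ 0.15647589 -0.47631869  0.38310911] 4.45
55.5 [-13.  16.] 0.0
60.0 [-22.  25.] 0.079
65.0 [-32.  33.] 0.166
70.0 [-44.  40.] 0.253
75.0 [-55.  47.] 0.34
80.0 [-68.  52.] 0.428
85.0 [-80.  56.] 0.515
90.0 [-94.  59.] 0.602
95.0 [-107.   61.] 0.689
100.0 [-120.   62.] 0.777
105.0 [-134.   61.] 0.864
[-138.   60.]
```

{"method": "drive_tool", "body": {
  "moves": [
    [[-1,-8,9,2,0,0,0],[-1,-13,16,2,0,0,0.02],[-1,-22,25,2,0,0,0.079],[-1,-32,33,2,0,0,0.166],[-1,-44,40,2,0,0,0.253],[-1,-55,47,2,0,0,0.34],[-1,-68,52,2,0,0,0.428],[-1,-80,56,2,0,0,0.515],[-1,-94,59,2,0,0,0.602],[-1,-107,61,2,0,0,0.689]]
  ]
}}

```text
time_s: 5.7
ee_pos: [0.5474, 0.0687, 0.0816]
eef_rot: [[-0.098, 0.995, 0.002], [0.995, 0.098, 0.0], [-0.0, 0.001, -1.0]]
force: [0.1, -0.8, -0.5]
finger_gap: 0.0005
gripper_force: 0.4
```

{"method": "drive_tool", "body": {
  "moves": [
    [[-1,-7,1,0,0,0,0.044],[-1,-13,1,0,0,0,0.088],[-1,-20,1,0,0,0,0.131],[-1,-27,0,0,0,0,0.175],[-1,-29,-1,0,0,0,0.175],[-1,-29,-1,0,0,0,0.175]]
  ]
}}

```text
time_s: 6.45
ee_pos: [0.5218, 0.0685, 0.0817]
eef_rot: [[-0.265, 0.964, 0.007], [0.964, 0.265, 0.003], [0.001, 0.007, -1.0]]
force: [9.0, 4.2, -3.4]
finger_gap: 0.0003
gripper_force: 4.0
```

```bash
python3 - <<'E'
from h import *
for n in("top","side"):
    c=robot.capture(n); f=cv2.cvtColor(c["frame"],cv2.COLOR_RGB2BGR)
    x0,y0=(195,130) if n=="top" else (180,120)
    cv2.imwrite(f"pics/{n}3.png",cv2.resize(f[y0:y0+130,x0:x0+170],None,fx=4.5,fy=4.5,interpolation=2))
    for k,z in dict(strap_mark=.096,strap_pivot=.096,lever_pin=.106,lever_paddle=.171).items():
        for r in robot.mark_of(n,k)[:1]: print(n,k,round(r["p"],2),np.round(r["location"]),px2w(c,*r["location"],z).round(3))
s=robot.state();print(s["force"],s["ee_pos"])
E
```

```text
top strap_pivot 0.54 [294. 191.] [ 0.526 -0.088  0.096]
side strap_mark 0.48 [260. 201.] [0.5   0.051 0.096]
side strap_pivot 0.72 [288. 133.] [ 0.491 -0.316  0.096]
[ 7.33706635  2.37254399 -3.53422603] [0.52177845 0.06849178 0.08173198]
```

View pics/side3.png

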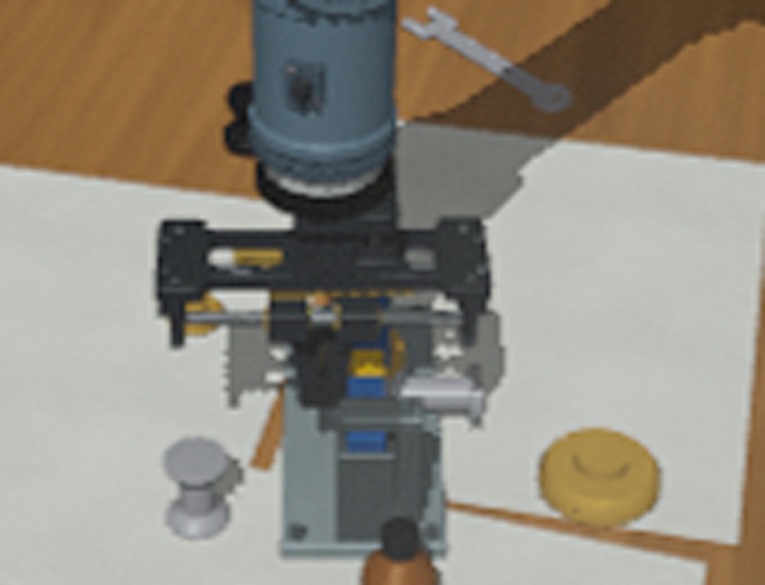

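The strap's end is in the catch (blue below the roof at crop 365,440), with 9 N on the finger. I'll press a little more to confirm it's on the stop.

{"method": "drive_tool", "body": {
  "moves": [
    [[-1,-3,-1,0,0,0,0],[-1,-6,-2,0,0,0,0],[-1,-6,-2,0,0,0,0]]
  ]
}}

```text
time_s: 7.32
ee_pos: [0.5215, 0.0684, 0.0831]
eef_rot: [[-0.266, 0.964, 0.018], [0.964, 0.266, 0.008], [0.003, 0.019, -1.0]]
force: [21.2, 6.8, -13.1]
finger_gap: 0.0004
gripper_force: 10.3
```

Hard stop: the force rose to 21 N with no motion, and the computed angle is about 104° against 105° expected. I'll back off and rise.

{"method": "drive_tool", "body": {
  "moves": [
    [[-1,15,4,0,0,0,0],[-1,40,11,0,0,0,0],[-1,40,11,60,0,0,0],[-1,40,11,120,0,0,0],[-1,100,60,170,0,0,0],[-1,130,110,170,0,0,0],[-1,130,150,170,0,0,0],[-1,130,150,170,0,0,0]]
  ]
}}

```text
time_s: 8.32
ee_pos: [0.6411, 0.2215, 0.2507]
eef_rot: [[-0.272, 0.962, -0.001], [0.962, 0.272, 0.004], [0.004, -0.0, -1.0]]
force: [-0.9, -0.1, -0.4]
finger_gap: 0.0009
gripper_force: 0.0
```

```bash
python3 - <<'E'
from h import *
for n in("top","side"):
    c=robot.capture(n); f=cv2.cvtColor(c["frame"],cv2.COLOR_RGB2BGR)
    x0,y0=(195,130) if n=="top" else (180,120)
    cv2.imwrite(f"pics/{n}4.png",cv2.resize(f[y0:y0+130,x0:x0+170],None,fx=4.5,fy=4.5,interpolation=2))
    for k,z in dict(strap_mark=.096,strap_pivot=.096,lever_pin=.106,lever_paddle=.171).items():
        for r in robot.mark_of(n,k)[:1]: print(n,k,round(r["p"],2),np.round(r["location"]),px2w(c,*r["location"],z).round(3),px2w(c,*r["location"]).round(3))
    for r in robot.masks_of(n,"strap")[:1]:
        v,u=np.nonzero(r["mask"]&(c["range_z"]>0))
        P=np.array([px2w(c,a,b) for a,b in zip(u,v)]);P=P[(P[:,2]>.088)&(P[:,2]<.104)][:,:2].astype(np.float32)
        print(cv2.minAreaRect(P),cv2.fitLine(P,cv2.DIST_L2,0,.01,.01).ravel())
s=robot.state();print(s["force"],s["ee_pos"],s["time_s"])
E
```

```text
top strap_pivot 0.57 [292. 192.] [ 0.525 -0.083  0.096] [ 0.525 -0.083  0.098]
top lever_paddle 0.43 [279. 191.] [ 0.513 -0.038  0.171] [ 0.513 -0.038  0.171]
((0.5266584753990173, -0.07297147810459137), (0.03130364790558815, 0.0623980276286602), 16.989431381225586) [ 0.30809134 -0.95135677  0.5275731  -0.07754349]
side strap_mark 0.89 [262. 203.] [0.493 0.058 0.096] [0.492 0.061 0.099]
side strap_pivot 0.88 [261. 171.] [ 0.529 -0.085  0.096] [ 0.516 -0.026  0.139]
side lever_pin 0.63 [255. 184.] [ 0.529 -0.006  0.106] [0.526 0.005 0.114]
side lever_paddle 0.75 [261. 159.] [ 0.519 -0.034  0.171] [ 0.52  -0.041  0.167]
((0.5104941129684448, 0.007454611361026764), (0.03211633861064911, 0.22602136433124542), 13.953825950622559) [ 0.25669456 -0.9664926   0.50839645  0.02009829]
[0.52074443 0.232719   0.43627135] [0.64279925 0.21455766 0.25096059] 8.925
```

View pics/side4.png

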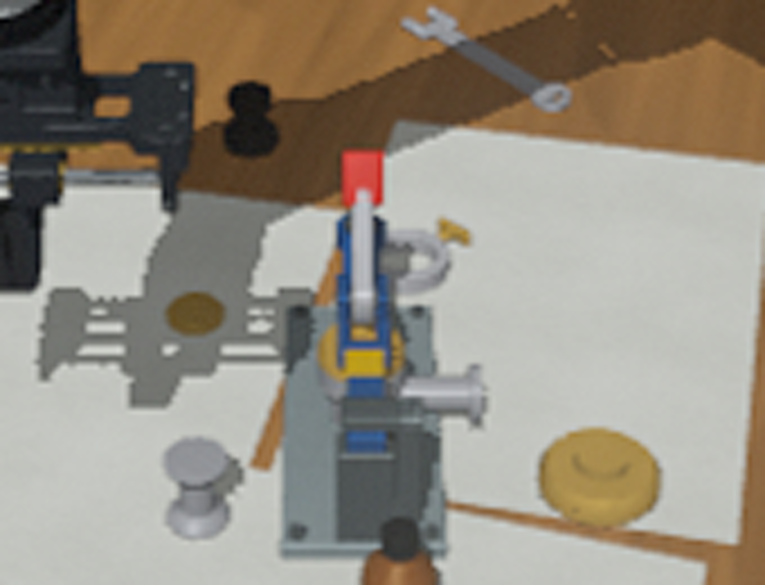

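The strap lies at 104.9°, home in the catch. The lever is still up (red paddle at crop 362,175), and the cap under the yellow mark is seated. Next I'll move above the +y side of the paddle and work out the arc.

{"method": "drive_tool", "body": {
  "moves": [
    [[-1,-50,-60,0,0,0,0],[-1,-90,-130,0,0,0,0],[-1,-120,-180,0,0,0,0],[-1,-136,-213,0,0,0,-0.01],[-1,-136,-213,0,0,0,-0.01],[-1,-136,-213,0,0,0,-0.01]]
  ]
}}

```text
time_s: 9.68
ee_pos: [0.5072, 0.0023, 0.2513]
eef_rot: [[-0.254, 0.967, 0.001], [0.967, 0.254, 0.0], [0.0, 0.001, -1.0]]
force: [-0.6, 1.1, -0.5]
finger_gap: 0.0004
gripper_force: 0.0
```

```bash
python3 - <<'E'
from h import *
s=robot.state();T=np.array(s["ee_pos"]);print(T,s["time_s"],s["eef_rot"][:,0])
piv=np.array([.530,-.085]);d=np.array([-.258,.966])
print("r,perp",(T[:2]-piv)@d,(T[:2]-piv)@[-.966,-.258])
for th in (1.1,1.0,.9,.8,.7,.6,.5,.4,.3,.2,.1,0,-.1):
    r=.09-.078*np.cos(th)+.005*np.sin(th)+.009; z=.106+.078*np.sin(th)+.005*np.cos(th)
    print(th,((np.r_[piv+r*d,z]-T)*1000).round(0))
E
```

```text
[0.50716289 0.00234815 0.25131626] 9.675 [-2.53928369e-01  9.67223026e-01  4.52874904e-05]
r,perp 0.09027028996148645 -0.0004751755985818697
1.1 [  5. -22. -74.]
1.0 [  7. -28. -77.]
0.9 [  9. -35. -81.]
0.8 [ 10. -41. -86.]
0.7 [ 12. -46. -91.]
0.6 [ 13. -51. -97.]
0.5 [  14.  -56. -104.]
0.4 [  15.  -59. -110.]
0.3 [  16.  -62. -117.]
0.2 [  17.  -65. -125.]
0.1 [  17.  -66. -133.]
0 [  17.  -67. -140.]
-0.1 [  17.  -67. -148.]
```

{"method": "drive_tool", "body": {
  "moves": [
    [[-1,0,0,-40,0,0,0],[-1,1,-3,-76,0,0,0],[-1,3,-12,-77,0,0,0],[-1,5,-22,-77,0,0,0],[-1,7,-28,-79,0,0,0],[-1,9,-35,-82,0,0,0],[-1,10,-41,-86,0,0,0],[-1,12,-46,-91,0,0,0],[-1,13,-51,-97,0,0,0],[-1,14,-56,-104,0,0,0]]
  ]
}}

```text
time_s: 10.92
ee_pos: [0.5213, -0.0545, 0.1467]
eef_rot: [[-0.254, 0.967, 0.001], [0.967, 0.254, -0.0], [-0.0, 0.001, -1.0]]
force: [1.2, 1.3, 3.4]
finger_gap: 0.0002
gripper_force: 1.6
```

Contact, about 3.4 N upward as expected. Now the second half from the same arc.

{"method": "drive_tool", "body": {
  "moves": [
    [[-1,1,-3,-6,0,0,0],[-1,2,-6,-13,0,0,0],[-1,3,-9,-21,0,0,0],[-1,3,-10,-29,0,0,0],[-1,3,-11,-36,0,0,0],[-1,3,-11,-40,0,0,0],[-1,3,-11,-44,0,0,0],[-1,3,-11,-44,0,0,0]]
  ]
}}

```text
time_s: 11.92
ee_pos: [0.5247, -0.0657, 0.1097]
eef_rot: [[-0.254, 0.967, 0.001], [0.967, 0.254, -0.006], [-0.006, -0.001, -1.0]]
force: [-27.1, -1.9, 84.5]
finger_gap: 0.0003
gripper_force: 43.5
```

It's against the stop: z is 0.110 against 0.111 expected, with a high reaction force. I'll lift off straight up and look.

{"method": "drive_tool", "body": {
  "moves": [
    [[-1,0,0,8,0,0,0],[-1,0,0,40,0,0,0],[-1,0,0,100,0,0,0],[-1,0,0,150,0,0,0],[-1,50,50,160,0,0,0],[-1,90,100,160,0,0,0],[-1,120,155,160,0,0,0],[-1,130,210,160,0,0,0],[-1,130,260,160,0,0,0],[-1,130,260,160,0,0,0]]
  ]
}}

```text
time_s: 13.18
ee_pos: [0.6512, 0.2017, 0.2614]
eef_rot: [[-0.263, 0.965, -0.003], [0.965, 0.263, 0.003], [0.004, -0.002, -1.0]]
force: [0.8, 0.3, -0.3]
finger_gap: 0.0009
gripper_force: 0.0
```

```bash
python3 - <<'E'
from h import *
for n in("top","side"):
    c=robot.capture(n); f=cv2.cvtColor(c["frame"],cv2.COLOR_RGB2BGR)
    x0,y0=(195,130) if n=="top" else (180,120)
    cv2.imwrite(f"pics/{n}5.png",cv2.resize(f[y0:y0+130,x0:x0+170],None,fx=4.5,fy=4.5,interpolation=2))
    for k in("lever_paddle","strap_mark","cap"):
        for r in robot.mark_of(n,k)[:1]: print(n,k,round(r["p"],2),np.round(r["location"]),px2w(c,*r["location"]).round(3))
    for r in robot.masks_of(n,"strap")[:1]:
        v,u=np.nonzero(r["mask"]&(c["range_z"]>0))
        P=np.array([px2w(c,a,b) for a,b in zip(u,v)]);P=P[(P[:,2]>.088)&(P[:,2]<.12)][:,:2].astype(np.float32)
        print(cv2.minAreaRect(P))
    hsv=cv2.cvtColor(f,cv2.COLOR_BGR2HSV)[...,:]
    m=((hsv[...,0]<6)|(hsv[...,0]>174))&(hsv[...,1]>180)&(hsv[...,2]>80)
    v,u=np.nonzero(m);k=(u>230)&(u<300)&(v>140)&(v<215)
    P=np.array([px2w(c,a,b) for a,b in zip(u[k],v[k])]);print(n,"red",len(P),P.min(0).round(3) if len(P) else 0,P.max(0).round(3) if len(P) else 0,np.median(P,0).round(3) if len(P) else 0)
s=robot.state();print(s["force"],s["ee_pos"],s["time_s"])
E
```

```text
top lever_paddle 0.53 [292. 190.] [ 0.526 -0.081  0.112]
top cap 0.67 [289. 160.] [ 0.649 -0.079  0.018]
((0.5308204889297485, -0.08286437392234802), (0.03218929469585419, 0.042045433074235916), 3.805889368057251)
top red 63 [ 0.514 -0.087  0.103] [ 0.541 -0.059  0.117] [ 0.53  -0.074  0.109]
side lever_paddle 0.6 [261. 171.] [ 0.524 -0.063  0.111]
side strap_mark 0.79 [259. 203.] [0.499 0.063 0.098]
side cap 0.6 [312. 226.] [0.356 0.038 0.027]
((0.5092405080795288, 0.010716438293457031), (0.033023566007614136, 0.21831771731376648), 14.033259391784668)
side red 44 [ 0.293 -0.089  0.097] [0.54  0.961 0.861] [ 0.531 -0.071  0.11 ]
[-0.18347715  0.05054488 -0.76251672] [0.65392744 0.19411396 0.26296187] 13.675
```

View pics/side5.png

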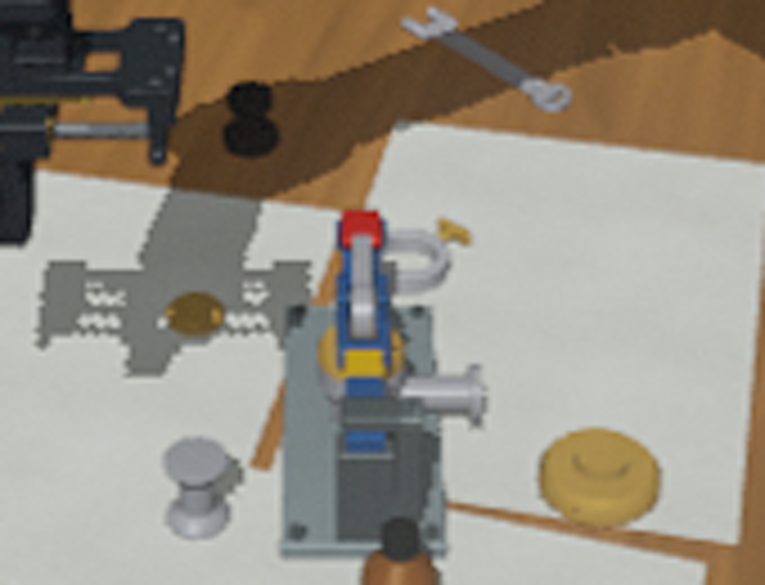

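The lever is level over the strap (red at crop 362,228, height 0.110–0.112). The strap is in the catch, the cap is seated and nothing else has moved, so I'm handing in.

```bash
python3 -c "
from cell import robot
print(robot.finish_job())"
```

```text
the job is handed in; nothing more can be done
None
```

I closed the clamp and handed the job in (no verdict was returned): the strap is home on its stop, the lever is fully down, the cap looks seated and nothing else looks disturbed; the lever push peaked at about 85 N, under the 120 N wrist limit.

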